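# Put the red plug away in the catch-door cabinet

### The arm

A 6-joint arm with a two-finger parallel gripper is mounted at the origin on the work surface. World frame = base frame: x ahead of the robot, y to its left, z up, the work surface at z = 0. Lengths are in m, angles in rad, forces in N, time in s.
With the tool pointing down it reaches from about 0.35 to 0.975 m from the base axis. Payload 4.9 kg.
Tool frame: the origin (TCP) lies on the centre line of the jaws, within the pads' length; the fingertips stand 14 mm ahead of it and the grasp point (between the pads) lies 5 mm behind it (manip.nose_length is the distance from the TCP to the fingertips, in m); z points along the fingers, y is the line along which they close (so a half turn about z gives the same grasp; the last joint's range is limited). The gripper opens to 85 mm and grips with 20 to 120 N. Pads are 22 mm wide; open, the fingers measure 114 mm over their backs; the gripper's body (76 mm by 85 mm) begins 54 mm behind the grasp point. The pads swing forward as they close: fully open they stand 13 mm farther back than shut.
Start: joints at [-0.119, 0.053, 1.613, -0, 1.476, -0.119], TCP at [0.625, 0, 0.245] pointing down, gripper open.
Joint ranges: [-3.01, 3.01], [-1.01, 2.22], [0.06, 2.58], [-1.02, 4.17], [0.09, 2.62], [-3.14, 3.14]. Speed limits (rad/s): [2.57, 2.57, 3.14, 3.14, 3.14, 3.14].

### API

Orientations are given as a unit quaternion [w, x, y, z].
In Python, from plant import manip, imaging gives the robot as it stands.
- The arm moves only by the tool play_rows, never from a script. Its argument "commands" is a list of rows, each a list of 6 numbers: the shift along the tool's x, y, z in mm, then the turn, a rotation vector about the tool's x, y, z in degrees. A call has 1 to 5 rows; each row shifts and turns the commanded pose from where the row before left it, along the tool's axes as they then stand; what a row does not reach is not made up. A row lasts 1/12 s, in which the tool goes at most 41.7 mm and 7.16 degrees, less where a joint would pass 70% of its speed; a pose out of reach is approached as far as the arm can. A call is refused whole if a number of a shift passes 41.7 or a number of a turn 7.16, either way. A call with a gripper value outside its range is refused whole. "hand" is the finger opening in mm, from 0 to 85.4, set as the call begins (left out, the last holds). The fingers move at their own pace and stop on an object; the grip force is fixed at half the most. Time passes only in rows, so rows that do not move let the fingers close. It gives the time, the measured TCP pose, the force, the opening and the grip force at its end, in the units of the state.
- manip.state(): the state, without advancing time (a new reading comes with each control period).
- imaging.grab_frame(name): name is "scene" or "side" or "wrist"; returns a dict with "image" (400x640x3 uint8, red, green, blue), "fx", "fy", "cx", "cy" (pixels), "R" (3x3) and "t" (3): a world point X has camera coordinates R X + t; the wrist camera has in their place "mount" (4x4, takes a point from camera to tool coordinates, whose origin is the TCP and whose axes are the flange's). Camera axes: x right, y down, z forward; pixel columns grow to the right and rows downward; lengths in m; the calibration is good to about 2 mm. A picture is of the moment at which its call begins: read the wrist's pose just before it. There is no depth.
- manip.job_done(): hands the job in; it is judged then, once.
The state is a dict: "time": time; "joint_pos": joint angles; "joint_vel": joint speeds; "joint_efforts": joint torques, N m; "tool_pos": TCP position; "tool_rot": TCP orientation; "contact_force": force on the tool from outside, world axes, zero at the start; "ft_torque": the same for the moment, N m; "gripper_width": opening from 0.0 (shut) to 1.0 (fully open); "grasp_force": force on a finger pad.
Only numpy, scipy, OpenCV 4.12 (cv2) and the standard library are available. Lean on these libraries where they do the work, as an engineer would, in place of code of your own. Each camera call takes 0.05 s, during which the arm holds its last target. There are 200 camera calls.

### The job

Pull the white cabinet's door wide open through its roller catch, stand the red plug upright in the blue bin on the inside of the door, and push the door shut again until the catch snaps and holds it fully home. Close it gently: do not ram the door against its stop, and leave the blue plug and the brown spool where they stand.

Things in the scene. Friction and masses are not known exactly. Their poses are not given: they have to be found in the camera images.
- door (a joint): Opening angle of the door in rad, growing as it opens towards the robot, at most 1.7. Shut, it reads anywhere from -0.02 to +0.02 (the depth of the catch varies). The hinge is vertical with light friction: the door stays where it is left. A door left short of the catch's dead centre springs back ajar.
- handle (a point): Middle of the door's handle: level orange bar 10 mm thick, 76 mm long, near the free edge, bar centre 45 mm in front of the door's outer face and 178 mm above the table (door top 197, roof 200). Can be pinched from above, one finger behind the bar. Axes turn with the door: z up; x normal to the door, from handle into the cabinet when shut; y along the bar to the hinge.
- hinge (a point): Point on the vertical hinge axis at handle height (178 mm), axes as the handle's. In these axes the handle lies at x -52.5, y -185 mm; the white door panel spans x -7.5 to 7.5, y -2 to -234 mm. Opening turns the axes clockwise seen from above; the door sweeps the space in front of the cabinet (240 wide, 200 deep, 200 mm high, white, fixed).
- bin (a point): Centre of the inner floor of the blue open-topped bin on the door's inside; moves with the door, axes as the handle's. Inside 64 x 64 mm, walls 3 mm, floor 73 mm and rim 120 mm above the table. In the hinge's axes it lies at x 42.5, y -85 mm. Free from above when the door is open by 1.2 rad or more.
- red_plug_mid (a point): Centre, half-way up (47.5 mm over its foot), of the red plug: an upright round plug 95 mm high, 44 mm in diameter up to 50 mm, 38 mm above 56 mm; 180 g, loose, standing on the table. z is its own axis, up.
- blue_plug_mid (a point): Centre, half-way up, of the blue plug of the same shape and size, standing near the red one; to be left alone.
- spool: Loose brown fibreboard spool 100 mm across, 34 mm high; origin under its centre. To be left alone.
- catch: Rubber stop (12 mm ball) of the grey roller catch inside by the door's free edge; origin 40 mm beside its centre, at the striker. Closing, a striker on the door meets a sprung roller about 11 mm before the stop (at the handle): push peak 12 to 16 N, dead centre 1.5 to 2 mm before the stop, then the roller pulls the door onto the stop and holds it with about 4 N. More than 18 N on the stop is ramming. Not for handling.
Mind the look-alikes: they are no part of the job. What is shaped like the part that bears red_plug_mid but turquoise or yellow is not meant.

How it is judged:
By the outcome, as a careful person would: the job done as asked, in the order asked, and still so for the second after the job is handed in, with the robot touching nothing.
It also fails if it takes over 72 s, if anything falls off the work surface, if the arm or the gripper's body presses on something with over 40 N, if the wrist force passes 120 N, or if a joint passes its speed limit or range.

## Working session

There is one attempt and no reset: what is moved stays moved. The work goes in short steps, Python scripts to look and compute and a tool call to move; the robot and the scene stay as the last step left them, time stands still between calls to the robot, and variables do not carry over. Pictures are saved under pics/ and viewed, at most 10 in all, crops included, and the job is handed in when it is done.

Besides the shell and the picture viewer there is one more tool, called after "Call:" as name([rows], argument=value, ...), one row to a line, values as JSON. play_rows: Moves the arm, as the interface text tells. Its arguments: {"type":"object","properties":{"commands":{"type":"array","items":{"type":"array","items":{"type":"number"}}},"hand":{"type":"number"}},"required":["commands"]}

```bash
ls; mkdir -p pics
python3 - <<'E'
from plant import manip, imaging
import cv2
print(manip.state(), manip.nose_length)
for n in("scene","side"):
    f=imaging.grab_frame(n); cv2.imwrite(f"pics/{n}0.png",f["image"][:,:,::-1])
    print(n,{k:v for k,v in f.items() if k!="image"})
f=imaging.grab_frame("wrist");print(f["mount"],f["fx"],f["cx"],f["cy"])
E
```

```text
pics
{'time': 0.0, 'joint_pos': array([-1.19024898e-01,  5.33412708e-02,  1.61430310e+00, -2.71820544e-05,
        1.47592696e+00, -1.19008920e-01]), 'joint_vel': array([0.00117985, 0.00022516, 0.00115941, 0.00190707, 0.0014626 ,
       0.00117432]), 'joint_efforts': array([ 2.70554956e-04, -3.93670499e+01, -3.70175600e+01, -1.62778279e-04,
        6.93513779e-03, -6.06393527e-06]), 'tool_pos': array([6.24420077e-01, 4.69723498e-05, 2.44067180e-01]), 'tool_rot': array([-7.69321525e-04,  7.07111164e-01,  7.07101706e-01, -6.22190340e-04]), 'contact_force': array([0.08514998, 0.69040426, 0.54613351]), 'ft_torque': array([ 0.01683086,  0.0792908 , -0.00038826]), 'grasp_force': 0.0, 'gripper_width': 1.0003229761191321} 0.014
scene {'fx': 511.3379612589655, 'fy': 511.3379612589655, 'cx': 316.06108107246456, 'cy': 204.69685154889626, 'R': array([[ 0.20431382,  0.9788251 , -0.01254134],
       [ 0.78801796, -0.17205975, -0.59112024],
       [-0.58076119,  0.11089123, -0.80648594]]), 't': array([-0.05779027, -0.4062054 ,  1.78361984])}
side {'fx': 470.1554262633795, 'fy': 470.1554262633795, 'cx': 324.2455973766626, 'cy': 188.94982262340443, 'R': array([[-0.96326369, -0.26849827, -0.00563485],
       [-0.15668024,  0.57889915, -0.8002044 ],
       [ 0.21811551, -0.76992497, -0.5997009 ]]), 't': array([0.5489146 , 0.26433256, 1.2131287 ])}
[[-3.41763874e-04 -9.55471557e-01 -2.95083017e-01  7.55957705e-02]
 [ 9.99999934e-01 -2.90617491e-04 -2.17183307e-04 -7.39248838e-04]
 [ 1.21756187e-04 -2.95083072e-01  9.55471594e-01 -1.29074350e-01]
 [ 0.00000000e+00  0.00000000e+00  0.00000000e+00  1.00000000e+00]] 354.75246373607104 320.4981387077478 205.79921016161913
```

View pics/scene0.png

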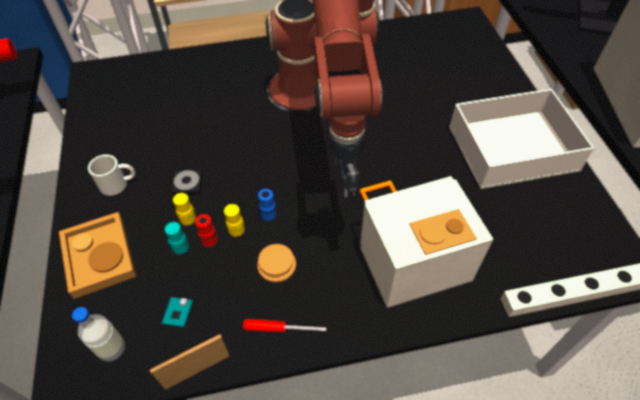

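View pics/side0.png

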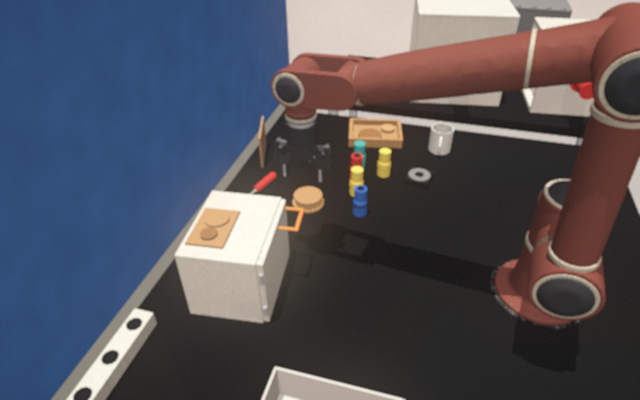

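The scene view shows the cabinet at about (425,240), the handle at (380,190), the red plug at (206,230), blue at (267,205) and the spool at (276,262). In the side view the handle is at (292,218), the red plug at (357,165) and the blue at (360,200). I'll zoom in on these.

Run:
```python
import cv2,numpy as np
s=cv2.imread("pics/scene0.png");d=cv2.imread("pics/side0.png")
def c(i,x,y,w,h): return cv2.resize(i[y:y+h,x:x+w],(400,300),interpolation=cv2.INTER_CUBIC)
cv2.imwrite("pics/zoom.png",np.vstack([np.hstack([c(s,350,165,160,120),c(d,170,180,160,120)]),np.hstack([c(s,160,180,120,90),c(d,330,135,120,90)])]))
```

```text
(no output)
```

View pics/zoom.png

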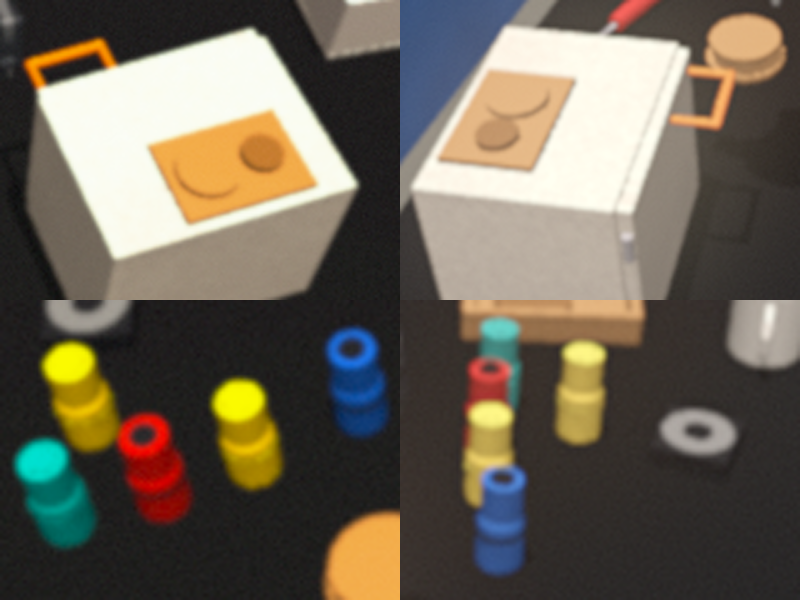

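The crops show sharp corners: handle bar ends, roof corners, and plug tops. I'll triangulate them.

```bash
cat > h.py <<'E'
import numpy as np, cv2
from plant import manip, imaging
from scipy.spatial.transform import Rotation as Ro
def cams():
    o={}
    for n in("scene","side"):
        f=imaging.grab_frame(n); o[n]=(np.array([[f["fx"],0,f["cx"]],[0,f["fy"],f["cy"]],[0,0,1]])@np.c_[f["R"],f["t"]],f["image"])
    return o
def tri(P,Q,a,b):
    X=cv2.triangulatePoints(P,Q,np.array(a,float).reshape(2,1),np.array(b,float).reshape(2,1));return (X[:3]/X[3]).ravel()
def proj(P,X):
    p=P@np.append(X,1);return p[:2]/p[2]
def atz(P,p,z):
    A=np.c_[P[:,0],P[:,1],-np.array([*p,1])];b=-(P[:,2]*z+P[:,3]);return np.linalg.solve(A,b)[:2]
def pose():
    s=manip.state();q=s["tool_rot"];return s,s["tool_pos"],Ro.from_quat(np.r_[q[1:],q[0]])
E
python3 - <<'E'
from h import *
c=cams();P=c["scene"][0];Q=c["side"][0]
z=lambda x,y:(160+x*.3,180+(y-300)*.3)
w=lambda x,y:(330+(x-400)*.3,135+(y-300)*.3)
L={"h-":((361.2,190.6),(303.2,209.6)),"h+":((390.4,182.6),(298,230.4)),
"f-":((366,203.8),(285.2,196.8)),"f+":((452,177),(262,264.8)),"b+":((492.8,239),(175.6,254.4)),"b-":((397.2,269),(212,191.2)),
"red":(z(144,436),w(490,367)),"blue":(z(352,349),w(504,478)),"teal":(z(43,461),w(500,331)),"ye2":(z(240,402),w(490,420)),"ye1":(z(70,362),w(584,353))}
for k,(a,b) in L.items():
    X=tri(P,Q,a,b);print(k,(X*1e3).round(),(proj(P,X)-a).round(1))
E
```

```text
h- [613.  48. 178.] [-0.5 -0.5]
h+ [602. 127. 177.] [-0.8 -0.7]
f- [667.  42. 200.] [-1.7 -1.6]
f+ [635. 276. 199.] [-0.8 -0.6]
b+ [830. 300. 202.] [-1.  -0.6]
b- [858.  64. 200.] [-0.8 -0.6]
red [ 560. -361.   97.] [-0.7 -0.9]
blue [ 509. -188.   95.] [-0.6 -0.7]
teal [ 565. -440.   92.] [-0.3 -0.4]
ye2 [ 541. -283.   91.] [-0.2 -0.2]
ye1 [ 474. -414.   96.] [-0.4 -0.6]
```

Call:
play_rows([
  [30, -6, 0, 0, 0, 0],
  [30, -6, 0, 0, 0, 0],
  [27, -5, 0, 0, 0, 0],
  [0, 0, 0, 0, 0, -7],
  [0, 0, 0, 0, 0, 0],
], hand=38)

```text
time: 0.67
tool_pos: [0.6076, 0.0884, 0.2452]
tool_rot: [-0.0, 0.661, 0.75, -0.0]
contact_force: [0.5, -0.0, 0.4]
gripper_width: 0.445
grasp_force: 0.0
```

Call:
play_rows([
  [0, 0, 0, 0, 0, 0],
  [0, 0, 0, 0, 0, 0],
])

```text
time: 0.83
tool_pos: [0.6081, 0.0865, 0.2452]
tool_rot: [-0.0, 0.664, 0.748, -0.0]
contact_force: [-0.2, -0.5, 0.0]
gripper_width: 0.444
grasp_force: 0.0
```

```bash
cat >> h.py <<'E'
def wcam():
    s,p,R=pose();f=imaging.grab_frame("wrist");M=f["mount"]
    T=np.eye(4);T[:3,:3]=R.as_matrix();T[:3,3]=p;T=np.linalg.inv(T@M)
    return np.array([[f["fx"],0,f["cx"]],[0,f["fy"],f["cy"]],[0,0,1]])@T[:3],f["image"]
E
python3 - <<'E'
from h import *
s,p,R=pose();print(p,R.as_matrix().round(3))
P,im=wcam();cv2.imwrite("pics/w1.png",im[:,:,::-1])
print(proj(P,[.6075,.0875,.183]))
E
```

```text
[0.6080536  0.08645491 0.24519542] [[-0.119  0.993 -0.   ]
 [ 0.993  0.119 -0.   ]
 [-0.    -0.    -1.   ]]
[321.07284166 231.45748398]
```

View pics/w1.png

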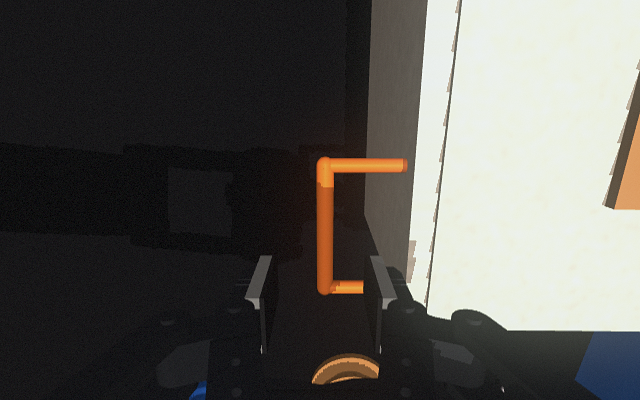

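The bar runs from (325,163) to (325,288), and the fingers straddle it. It is parallel to the tool's x axis.

Run:
```python
from h import *
s,p,R=pose();P,im=wcam()
for q in [(325,163),(324.5,288)]:
    x=np.r_[atz(P,q,.180),.18];print(x,R.inv().apply(x-p)*1e3)
```

```text
[0.60502248 0.12662807 0.18      ] [40.43436902  1.75563989 65.20913001]
[0.61425433 0.04930584 0.18      ] [-37.43701921   1.71212216  65.22064779]
```

Call:
play_rows([
  [2, 2, 10, 0, 0, 0],
  [0, 0, 20, 0, 0, 0],
  [0, 0, 20, 0, 0, 0],
  [0, 0, 15, 0, 0, 0],
  [0, 0, 7, 0, 0, 0],
])

```text
time: 1.35
tool_pos: [0.6082, 0.0888, 0.1694]
tool_rot: [-0.002, 0.663, 0.749, -0.002]
contact_force: [0.1, -0.1, -0.4]
gripper_width: 0.443
grasp_force: 0.0
```

Call:
play_rows([
  [0, 0, 0, 0, 0, 0],
  [0, 0, 0, 0, 0, 0],
  [0, 0, 0, 0, 0, 0],
  [0, 0, 0, 0, 0, 0],
  [0, 0, 0, 0, 0, 0],
], hand=0)

```text
time: 1.77
tool_pos: [0.6102, 0.0891, 0.1739]
tool_rot: [0.001, 0.663, 0.749, 0.0]
contact_force: [0.6, -1.3, -2.4]
gripper_width: 0.093
grasp_force: 58.5
```

Run:
```python
from h import *
s,p,R=pose();print(p,s["contact_force"],s["gripper_width"]*85.4,s["grasp_force"],R.as_euler('zyx',degrees=True))
```

```text
[0.61019302 0.08908227 0.17393996] [ 0.61610439 -1.30066222 -2.36782158] 7.933241462299837 58.51098597049713 [-9.69883051e+01  8.37605852e-02  1.79987491e+02]
```

Call:
play_rows([
  [1.4, -4.8, 0, 0, 0, 1.5],
  [1.4, -4.8, 0, 0, 0, 1.5],
  [3, -9.6, 0, 0, 0, 3],
  [3, -9.6, 0, 0, 0, 3],
  [3, -9.6, 0, 0, 0, 3],
])

```text
time: 2.18
tool_pos: [0.5711, 0.0998, 0.174]
tool_rot: [0.0, 0.738, 0.675, 0.001]
contact_force: [2.8, 1.4, -3.0]
gripper_width: 0.093
grasp_force: 59.2
```

Call:
play_rows([
  [0, 0, 0, 0, 0, 0],
  [0, 0, 0, 0, 0, 0],
])

```text
time: 2.35
tool_pos: [0.571, 0.0998, 0.174]
tool_rot: [0.0, 0.737, 0.676, 0.001]
contact_force: [0.6, 1.6, -1.7]
gripper_width: 0.093
grasp_force: 59.4
```

Call:
play_rows([
  [3, -9.6, 0, 0, 0, 3],
  [4.5, -14.3, 0, 0, 0, 4.5],
  [4.5, -14.3, 0, 0, 0, 4.5],
  [4.5, -14.3, 0, 0, 0, 4.5],
  [4.5, -14.3, 0, 0, 0, 4.5],
])

```text
time: 2.77
tool_pos: [0.5124, 0.136, 0.174]
tool_rot: [0.0, 0.849, 0.529, 0.002]
contact_force: [6.1, 5.5, -6.2]
gripper_width: 0.09
grasp_force: 59.1
```

Call:
play_rows([
  [4.5, -14.3, 0, 0, 0, 4.5],
  [4.5, -14.3, 0, 0, 0, 4.5],
  [4.5, -14.3, 0, 0, 0, 4.5],
  [4.5, -14.3, 0, 0, 0, 4.5],
  [4.5, -14.3, 0, 0, 0, 4.5],
])

```text
time: 3.18
tool_pos: [0.4681, 0.1955, 0.174]
tool_rot: [0.0, 0.936, 0.353, 0.004]
contact_force: [12.4, 5.5, -10.2]
gripper_width: 0.094
grasp_force: 58.7
```

Call:
play_rows([
  [4.5, -14.3, 0, 0, 0, 4.5],
  [4.5, -14.3, 0, 0, 0, 4.5],
  [4.5, -14.3, 0, 0, 0, 4.5],
  [4.5, -14.3, 0, 0, 0, 4.5],
  [4.5, -14.3, 0, 0, 0, 4.5],
])

```text
time: 3.6
tool_pos: [0.4499, 0.2667, 0.174]
tool_rot: [0.001, 0.986, 0.164, 0.005]
contact_force: [15.2, -0.3, -9.3]
gripper_width: 0.087
grasp_force: 58.7
```

Call:
play_rows([
  [3, -9.6, 0, 0, 0, 3],
  [0, 0, 0, 0, 0, 0],
  [0, 0, 0, 0, 0, 0],
])

```text
time: 3.85
tool_pos: [0.4497, 0.2768, 0.174]
tool_rot: [0.0, 0.99, 0.14, 0.004]
contact_force: [11.3, 2.1, -7.8]
gripper_width: 0.095
grasp_force: 58.9
```

Run:
```python
from h import *
s,p,R=pose();print(p,s["contact_force"],s["ft_torque"],s["joint_pos"],R.as_euler('zyx',degrees=True))
```

```text
[0.44968782 0.27675774 0.17400364] [11.3261261   2.07067267 -7.79142285] [ 0.19878109 -1.67200318  0.06321876] [ 0.41209747 -0.13099496  1.91268693 -0.0028018   1.35148455  1.70242291] [ -16.10428221    0.5046411  -179.95041055]
```

Call:
play_rows([
  [0, 0, 0, 0, 0, 0],
  [0, 0, 0, 0, 0, 0],
  [0, 0, 0, 0, 0, 0],
  [0, 0, 0, 0, 0, 0],
], hand=38)

```text
time: 4.18
tool_pos: [0.4465, 0.2763, 0.1739]
tool_rot: [-0.0, 0.99, 0.139, 0.0]
contact_force: [0.2, 0.2, 0.9]
gripper_width: 0.446
grasp_force: 0.0
```

Call:
play_rows([
  [0, 0, -6, 0, 0, 0],
  [0, 0, -15, 0, 0, 0],
  [0, 0, -20, 0, 0, 0],
  [0, 0, -20, 0, 0, 0],
  [0, 0, -15, 0, 0, 0],
])

```text
time: 4.6
tool_pos: [0.4465, 0.2764, 0.2519]
tool_rot: [-0.0, 0.99, 0.139, 0.001]
contact_force: [-0.2, -0.6, 0.1]
gripper_width: 0.444
grasp_force: 0.0
```

Call:
play_rows([
  [0, 0, 0, 0, 0, -6.7],
  [0, 0, 0, 0, 0, -6.7],
  [0, 0, 0, 0, 0, -6.7],
  [0, 0, 0, 0, 0, -6.7],
  [0, 0, 0, 0, 0, -6.7],
], hand=64)

```text
time: 5.02
tool_pos: [0.4462, 0.2762, 0.2501]
tool_rot: [0.0, 0.907, 0.421, 0.0]
contact_force: [0.2, 0.1, -0.5]
gripper_width: 0.75
grasp_force: 0.0
```

Call:
play_rows([
  [0, 0, 0, 0, 0, -6.7],
  [0, 0, 0, 0, 0, -6.7],
  [0, 0, 0, 0, 0, -6.7],
  [0, 0, 0, 0, 0, -6.7],
  [0, 0, 0, 0, 0, -6.7],
])

```text
time: 5.43
tool_pos: [0.4461, 0.2762, 0.2501]
tool_rot: [0.0, 0.747, 0.665, 0.0]
contact_force: [-0.7, 0.0, 0.8]
gripper_width: 0.751
grasp_force: 0.0
```

Call:
play_rows([
  [0, 0, 0, 0, 0, -6.7],
  [-20, 3, 0, 0, 0, 0],
  [-35, 6, 0, 0, 0, 0],
  [-35, 6, 0, 0, 0, 0],
  [-35, 6, 0, 0, 0, 0],
])

```text
time: 5.85
tool_pos: [0.4664, 0.1501, 0.2501]
tool_rot: [0.0, 0.708, 0.706, 0.0]
contact_force: [0.5, 0.2, 0.3]
gripper_width: 0.746
grasp_force: 0.0
```

Call:
play_rows([
  [-35, 6, 0, 0, 0, 0],
  [-35, 6, 0, 0, 0, 0],
  [-35, 6, 0, 0, 0, 0],
  [-35, 6, 0, 0, 0, 0],
  [-35, 6, 0, 0, 0, 0],
])

```text
time: 6.27
tool_pos: [0.4956, -0.0258, 0.2503]
tool_rot: [0.001, 0.709, 0.705, 0.0]
contact_force: [0.9, 0.8, 0.6]
gripper_width: 0.749
grasp_force: 0.0
```

Call:
play_rows([
  [-35, 6, 0, 0, 0, 0],
  [-35, 6, 0, 0, 0, 0],
  [-35, 6, 0, 0, 0, 0],
  [-35, 6, 0, 0, 0, 0],
  [-35, 6, 0, 0, 0, 0],
])

```text
time: 6.68
tool_pos: [0.5247, -0.2011, 0.2502]
tool_rot: [0.0, 0.709, 0.705, 0.0]
contact_force: [0.3, 1.3, -0.8]
gripper_width: 0.749
grasp_force: 0.0
```

Run:
```python
from h import *
s,p,R=pose();print(p,s["contact_force"],R.as_euler('zyx',degrees=True))
c=cams()
k=lambda i,x,y,w,h: cv2.resize(i[y:y+h,x:x+w,::-1],(400,300),interpolation=cv2.INTER_CUBIC)
a,b=c["scene"][1],c["side"][1]
cv2.imwrite("pics/o1.png",np.vstack([np.hstack([k(a,300,100,200,150),k(b,200,170,200,150)]),np.hstack([k(a,340,130,100,75),k(b,255,230,120,90)])]))
```

```text
[ 0.52467163 -0.2010804   0.25017421] [ 0.29220645  1.30656699 -0.79483021] [-8.96973593e+01  5.50542377e-02  1.79979824e+02]
```

View pics/o1.png

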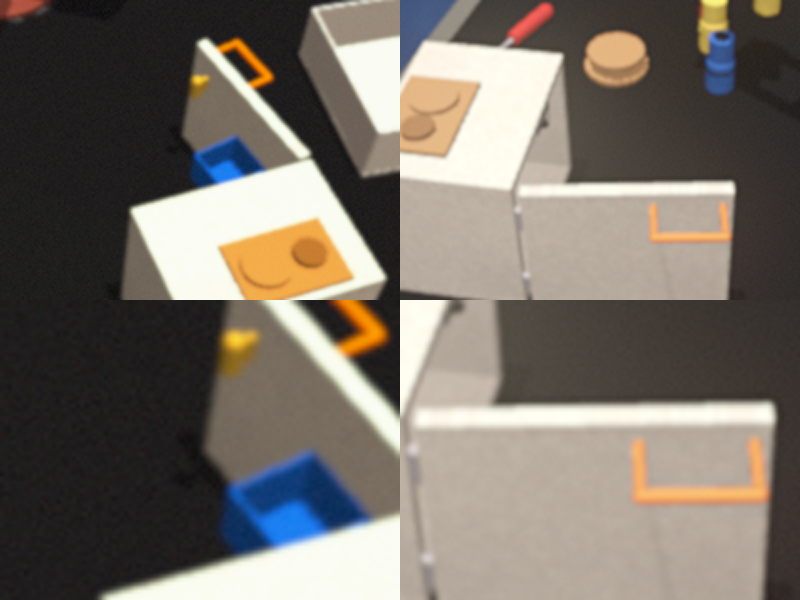

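The door is wide open, with the blue bin inside it (scene crop, 230,160). The handle is visible on the outside. Next is the red plug.

Call:
play_rows([
  [-35, 8, 0, 0, 0, 0],
  [-35, 8, 0, 0, 0, 0],
  [-35, 8, 0, 0, 0, 0],
  [-35, 8, 0, 0, 0, 0],
  [-20, 3, 0, 0, 0, 0],
])

```text
time: 7.2
tool_pos: [0.5592, -0.3617, 0.2497]
tool_rot: [0.0, 0.709, 0.705, -0.0]
contact_force: [0.4, 0.7, 0.3]
gripper_width: 0.749
grasp_force: 0.0
```

Call:
play_rows([
  [0, 0, 0, 0, 0, 0],
  [0, 0, 0, 0, 0, 0],
])

```text
time: 7.37
tool_pos: [0.5588, -0.3594, 0.2494]
tool_rot: [-0.0, 0.709, 0.705, 0.0]
contact_force: [-0.6, 0.2, 0.5]
gripper_width: 0.749
grasp_force: 0.0
```

Run:
```python
from h import *
s,p,R=pose();print(p,R.as_euler('zyx',degrees=True))
P,im=wcam();cv2.imwrite("pics/w2.png",im[:,:,::-1])
h=cv2.cvtColor(im,cv2.COLOR_RGB2HSV)
m=(((h[...,0]<8)|(h[...,0]>172))&(h[...,1]>150)&(h[...,2]>60)).astype(np.uint8)
n,_,st,ce=cv2.connectedComponentsWithStats(m)
for i in range(1,n):
    if st[i,4]>60: print(st[i],ce[i])
print(proj(P,[.560,-.361,.095]),proj(P,[.560,-.361,.0]))
```

```text
[ 0.55881089 -0.35937922  0.24936668] [-8.96550562e+01 -1.35503509e-02 -1.79948856e+02]
[ 585    0   55  111 2909] [616.36782399  62.72877277]
[ 299  152   46   65 1624] [320.91871921 182.28263547]
[322.95909573 194.03159094] [322.40949278 171.01697879]
```

View pics/w2.png

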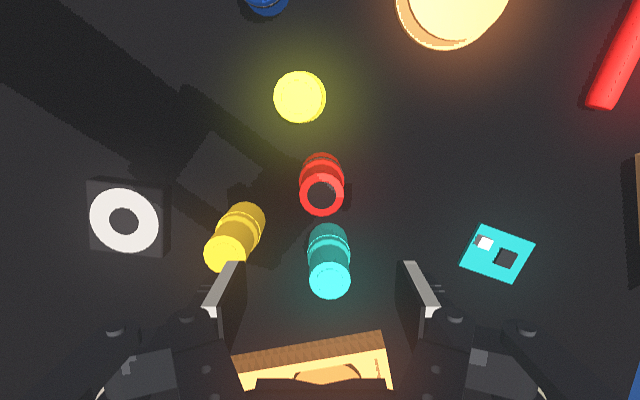

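The red top is centred at (321.5,194), within about 1 mm of the prediction, and its neighbours clear the fingers. I'll descend.

Call:
play_rows([
  [-1.5, 0, 25, 0, 0, 0],
  [0, 0, 35, 0, 0, 0],
  [0, 0, 35, 0, 0, 0],
  [0, 0, 35, 0, 0, 0],
  [0, 0, 30, 0, 0, 0],
])

```text
time: 7.83
tool_pos: [0.5584, -0.3583, 0.0875]
tool_rot: [-0.001, 0.708, 0.706, 0.0]
contact_force: [-0.4, 0.0, -1.0]
gripper_width: 0.754
grasp_force: 0.0
```

Call:
play_rows([
  [0, 0, 16, 0, 0, 0],
  [0, 0, 0, 0, 0, 0],
  [0, 0, 0, 0, 0, 0],
])

```text
time: 8.08
tool_pos: [0.5585, -0.359, 0.0728]
tool_rot: [-0.001, 0.708, 0.706, -0.0]
contact_force: [0.3, -0.2, 0.8]
gripper_width: 0.751
grasp_force: 0.0
```

Call:
play_rows([
  [0, 0, 0, 0, 0, 0],
  [0, 0, 0, 0, 0, 0],
  [0, 0, 0, 0, 0, 0],
  [0, 0, 0, 0, 0, 0],
  [0, 0, 0, 0, 0, 0],
], hand=0)

```text
time: 8.5
tool_pos: [0.5603, -0.3618, 0.0767]
tool_rot: [0.002, 0.709, 0.705, 0.0]
contact_force: [-1.3, 1.1, 7.3]
gripper_width: 0.428
grasp_force: 60.5
```

Call:
play_rows([
  [0, 0, -6, 0, 0, 0],
  [0, 0, -15, 0, 0, 0],
  [0, 0, -30, 0, 0, 0],
  [0, 0, -35, 0, 0, 0],
  [0, 0, -35, 0, 0, 0],
])

```text
time: 8.92
tool_pos: [0.5581, -0.3604, 0.1955]
tool_rot: [-0.001, 0.709, 0.705, -0.0]
contact_force: [0.3, -0.1, -1.3]
gripper_width: 0.425
grasp_force: 60.4
```

Call:
play_rows([
  [0, 0, -25, 0, 0, 0],
  [0, 0, -14, 0, 0, 0],
  [0, 0, 0, 0, 0, 0],
  [0, 0, 0, 0, 0, 0],
])

```text
time: 9.25
tool_pos: [0.5587, -0.3609, 0.2336]
tool_rot: [0.0, 0.709, 0.705, 0.0]
contact_force: [-0.2, -0.1, -2.6]
gripper_width: 0.424
grasp_force: 60.4
```

Call:
play_rows([
  [20, 0, 0, 0, 0, 0],
  [30, 0, 0, 0, 0, 0],
  [30, 0, 0, 0, 0, 0],
  [30, 0, 0, 0, 0, 0],
  [30, 0, 0, 0, 0, 0],
])

```text
time: 9.67
tool_pos: [0.5578, -0.2189, 0.2291]
tool_rot: [-0.003, 0.709, 0.705, -0.001]
contact_force: [0.3, 0.7, -1.8]
gripper_width: 0.427
grasp_force: 60.4
```

Call:
play_rows([
  [30, 0, 0, 0, 0, 0],
  [30, 0, 0, 0, 0, 0],
  [30, 0, 0, 0, 0, 0],
  [30, 0, 0, 0, 0, 0],
  [30, 0, 0, 0, 0, 0],
])

```text
time: 10.08
tool_pos: [0.5584, -0.0691, 0.2294]
tool_rot: [-0.003, 0.709, 0.705, -0.002]
contact_force: [1.0, -0.2, -1.8]
gripper_width: 0.427
grasp_force: 60.4
```

Call:
play_rows([
  [30, 0, 0, 0, 0, 0],
  [30, 0, 0, 0, 0, 0],
  [30, 0, 0, 0, 0, 0],
  [30, 0, 0, 0, 0, 0],
  [30, 0, 0, 0, 0, 0],
])

```text
time: 10.5
tool_pos: [0.5592, 0.0805, 0.2295]
tool_rot: [-0.002, 0.709, 0.705, -0.002]
contact_force: [0.6, 0.7, -1.7]
gripper_width: 0.424
grasp_force: 60.4
```

Call:
play_rows([
  [20, 0, 0, 0, 0, 0],
  [10, 0, 0, 0, 0, 0],
  [0, 0, 0, 0, 0, -5],
  [0, 0, 0, 0, 0, -6],
  [0, 0, 0, 0, 0, -5],
])

```text
time: 10.92
tool_pos: [0.5601, 0.1088, 0.2305]
tool_rot: [-0.002, 0.602, 0.799, -0.002]
contact_force: [-0.8, 0.0, -2.5]
gripper_width: 0.429
grasp_force: 60.4
```

Call:
play_rows([
  [0, 0, 0, 0, 0, 0],
  [0, 0, 0, 0, 0, 0],
  [0, 0, 0, 0, 0, 0],
])

```text
time: 11.17
tool_pos: [0.5608, 0.1086, 0.232]
tool_rot: [-0.001, 0.605, 0.796, -0.001]
contact_force: [0.9, 0.6, -1.6]
gripper_width: 0.433
grasp_force: 60.4
```

Run:
```python
from h import *
s,p,R=pose();print(p,R.as_euler('zyx',degrees=True),s["contact_force"],s["gripper_width"])
P,im=wcam();cv2.imwrite("pics/w3.png",im[:,:,::-1]);np.save("P3.npy",P)
print(proj(P,[.569,.214,.12]))
```

```text
[0.56077191 0.10861099 0.2319898 ] [-1.05559617e+02 -1.21595697e-01  1.79983219e+02] [ 0.86983883  0.60155351 -1.55768312] 0.4331902714339314
[379.4125334   57.15753303]
```

View pics/w3.png

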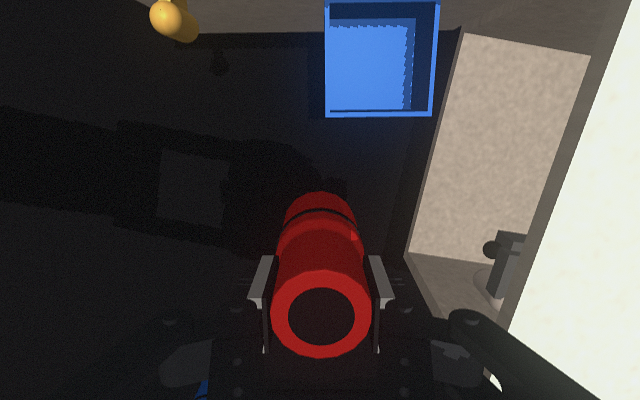

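The bin rim is a square from (323,2) to (435,117), centred at about (380,59), against a prediction of (379,57). The plug hangs straight in the fingers.

Run:
```python
from h import *
s,p,R=pose();P=np.load("P3.npy")
cs=[(322,2),(440,2),(433,117),(324.5,117)]
W=[np.r_[atz(P,c,.12),.12] for c in cs]
W=np.array(W);print(W.round(4),np.linalg.norm(W-np.roll(W,1,0),axis=1))
c=W.mean(0);print(c,R.inv().apply(c-p)*1e3)
# plug: top ring & foot from segmentation extents
P,im=wcam()
top=R.inv().apply(np.r_[atz(P,(321,315),p[2]+.021),0]-p);print("plugtop tool xy mm",top[:2]*1e3)
```

```text
[[0.5259 0.2341 0.12  ]
 [0.5945 0.2531 0.12  ]
 [0.6146 0.1887 0.12  ]
 [0.5456 0.1695 0.12  ]] [0.06751566 0.07123668 0.06747792 0.07157917]
[0.57014169 0.21134356 0.12      ] [ 96.39613365  36.63415644 112.3313665 ]
plugtop tool xy mm [ 2.09149092 -0.0970936 ]
```

Call:
play_rows([
  [20, 10, 0, 0, 0, 0],
  [25, 10, 0, 0, 0, 0],
  [25, 10, 0, 0, 0, 0],
  [17, 5, 0, 0, 0, 0],
  [9.5, 1.5, 0, 0, 0, 0],
])

```text
time: 11.68
tool_pos: [0.5702, 0.2137, 0.2332]
tool_rot: [-0.0, 0.604, 0.797, 0.0]
contact_force: [0.1, -0.4, -2.0]
gripper_width: 0.429
grasp_force: 60.5
```

Call:
play_rows([
  [0, 0, 0, 0, 0, 0],
  [0, 0, 15, 0, 0, 0],
  [0, 0, 15, 0, 0, 0],
  [0, 0, 0, 0, 0, 0],
  [0, 0, 0, 0, 0, 0],
])

```text
time: 12.1
tool_pos: [0.5696, 0.2107, 0.2021]
tool_rot: [-0.001, 0.604, 0.797, -0.001]
contact_force: [-0.4, -0.2, -0.8]
gripper_width: 0.425
grasp_force: 60.5
```

Run:
```python
from h import *
s,p,R=pose();print(p,R.as_euler('zyx',degrees=True),s["contact_force"],s["gripper_width"])
P,im=wcam();c=cams()
print(proj(P,[.570,.2125,.12]))
k=lambda i,x,y,w,h: cv2.resize(i[y:y+h,x:x+w,::-1],(400,300),interpolation=cv2.INTER_CUBIC)
cv2.imwrite("pics/w4.png",np.hstack([k(im,120,80,400,300),k(c["scene"][1],340,110,120,90)]))
```

```text
[0.5695725  0.21069407 0.20214527] [-1.05630824e+02 -1.48163820e-01  1.79937949e+02] [-0.39233532 -0.15438204 -0.81777896] 0.4253676535286346
[323.36681352 219.29746527]
```

View pics/w4.png

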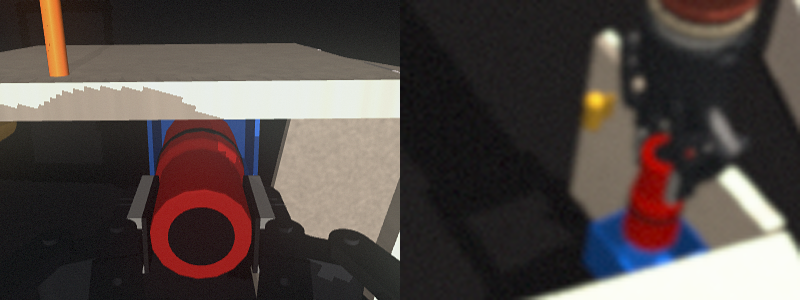

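The plug is centred between the bin's side walls, just above the rim. I'll lower it.

Call:
play_rows([
  [0, 0, 8, 0, 0, 0],
  [0, 0, 12, 0, 0, 0],
  [0, 0, 12, 0, 0, 0],
  [0, 0, 8, 0, 0, 0],
  [0, 0, 5, 0, 0, 0],
])

```text
time: 12.67
tool_pos: [0.5689, 0.2116, 0.1554]
tool_rot: [-0.001, 0.604, 0.797, -0.002]
contact_force: [-1.6, -0.3, -2.9]
gripper_width: 0.429
grasp_force: 60.5
```

Call:
play_rows([
  [0, 0, 3, 0, 0, 0],
  [0, 0, 2, 0, 0, 0],
  [0, 0, 0, 0, 0, 0],
  [0, 0, 0, 0, 0, 0],
])

```text
time: 13.0
tool_pos: [0.5706, 0.212, 0.1537]
tool_rot: [0.0, 0.604, 0.797, 0.0]
contact_force: [0.3, 0.4, -1.7]
gripper_width: 0.425
grasp_force: 60.5
```

Call:
play_rows([
  [0, 0, 2, 0, 0, 0],
  [0, 0, 1.5, 0, 0, 0],
  [0, 0, 0, 0, 0, 0],
])

```text
time: 13.25
tool_pos: [0.5703, 0.2119, 0.1498]
tool_rot: [0.0, 0.604, 0.797, 0.0]
contact_force: [-0.1, 0.2, -1.6]
gripper_width: 0.426
grasp_force: 60.6
```

Call:
play_rows([
  [0, 0, 1.5, 0, 0, 0],
  [0, 0, 0, 0, 0, 0],
  [0, 0, 0, 0, 0, 0],
])

```text
time: 13.5
tool_pos: [0.5706, 0.2119, 0.1497]
tool_rot: [0.0, 0.604, 0.797, 0.0]
contact_force: [-3.3, -0.5, 5.9]
gripper_width: 0.427
grasp_force: 61.2
```

Contact is +5.9 N, so the plug is seated. I'll release and lift.

Call:
play_rows([
  [0, 0, 0, 0, 0, 0],
  [0, 0, 0, 0, 0, 0],
  [0, 0, 0, 0, 0, 0],
  [0, 0, 0, 0, 0, 0],
], hand=58)

```text
time: 13.83
tool_pos: [0.5702, 0.2119, 0.148]
tool_rot: [-0.0, 0.604, 0.797, -0.0]
contact_force: [-1.1, -0.3, -0.3]
gripper_width: 0.675
grasp_force: 0.0
```

Call:
play_rows([
  [0, 0, -5, 0, 0, 0],
  [0, 0, -15, 0, 0, 0],
  [0, 0, -25, 0, 0, 0],
  [0, 0, -30, 0, 0, 0],
  [0, 0, -30, 0, 0, 0],
])

```text
time: 14.25
tool_pos: [0.5698, 0.2118, 0.254]
tool_rot: [-0.0, 0.604, 0.797, -0.001]
contact_force: [0.4, 1.1, 1.3]
gripper_width: 0.68
grasp_force: 0.0
```

Call:
play_rows([
  [-20, 0, 0, 0, 0, 0],
  [-20, 0, 0, 0, 0, 0],
  [0, 0, 0, 0, 0, 0],
  [0, 0, 0, 0, 0, 0],
])

```text
time: 14.58
tool_pos: [0.5812, 0.1729, 0.2535]
tool_rot: [-0.0, 0.605, 0.797, 0.0]
contact_force: [0.1, -0.8, -0.1]
gripper_width: 0.68
grasp_force: 0.0
```

Run:
```python
from h import *
s,p,R=pose();print(p,R.as_euler('zyx',degrees=True),s["contact_force"],s["joint_pos"])
P,im=wcam();c=cams()
print(proj(P,[.570,.2125,.12]),proj(P,[.570,.2125,.168]))
k=lambda i,x,y,w,h: cv2.resize(i[y:y+h,x:x+w,::-1],(400,300),interpolation=cv2.INTER_CUBIC)
cv2.imwrite("pics/w5.png",np.hstack([k(im,120,0,400,300),k(c["scene"][1],340,110,120,90)]))
```

```text
[0.58121948 0.17290336 0.25348968] [-1.05610363e+02  2.47501256e-03 -1.79973271e+02] [ 0.05157651 -0.76434105 -0.11906294] [ 1.66276468e-01  4.20819643e-03  1.64870874e+00  4.54468041e-04
  1.48855591e+00 -1.06213061e-01]
[321.18749038 145.57197232] [321.32754232 156.04390225]
```

View pics/w5.png

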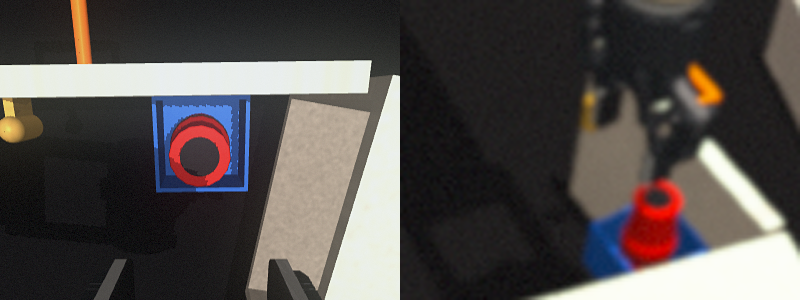

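The plug stands upright in the bin, with its ring at crop (200,150) inside the blue square. Next I go back to the handle.

Call:
play_rows([
  [27.2, -20.4, 0, 0, 0, 0],
  [27.2, -20.4, 0, 0, 0, 0],
  [27.2, -20.4, 0, 0, 0, 0],
  [27.2, -20.4, 0, 0, 0, 0],
  [27.2, -20.4, 0, 0, 0, 0],
], hand=38)

```text
time: 15.15
tool_pos: [0.4443, 0.278, 0.2529]
tool_rot: [-0.0, 0.604, 0.797, -0.0]
contact_force: [-0.3, 1.0, 0.4]
gripper_width: 0.444
grasp_force: 0.0
```

Call:
play_rows([
  [0, 0, 0, 0, 0, 6.88],
  [0, 0, 0, 0, 0, 6.88],
  [0, 0, 0, 0, 0, 6.88],
  [0, 0, 0, 0, 0, 6.88],
  [0, 0, 0, 0, 0, 6.88],
])

```text
time: 15.57
tool_pos: [0.4454, 0.2775, 0.253]
tool_rot: [-0.0, 0.814, 0.581, -0.0]
contact_force: [0.1, -0.5, 0.0]
gripper_width: 0.443
grasp_force: 0.0
```

Call:
play_rows([
  [0, 0, 0, 0, 0, 6.88],
  [0, 0, 0, 0, 0, 6.88],
  [0, 0, 0, 0, 0, 6.88],
  [0, 0, 0, 0, 0, 6.88],
  [0, 0, 0, 0, 0, 6.88],
])

```text
time: 15.98
tool_pos: [0.4455, 0.2773, 0.2529]
tool_rot: [-0.0, 0.949, 0.314, -0.0]
contact_force: [0.7, -0.5, 0.3]
gripper_width: 0.445
grasp_force: 0.0
```

Call:
play_rows([
  [0, 0, 0, 0, 0, 6.88],
  [0, 0, 0, 0, 0, 6.88],
  [0, 0, 0, 0, 0, 6.88],
  [0, 0, 0, 0, 0, 0],
  [0, 0, 0, 0, 0, 0],
])

```text
time: 16.4
tool_pos: [0.4457, 0.2771, 0.253]
tool_rot: [0.0, 0.99, 0.143, -0.0]
contact_force: [1.1, -0.5, -0.0]
gripper_width: 0.443
grasp_force: 0.0
```

Run:
```python
from h import *
s,p,R=pose();print(p,R.as_euler('zyx',degrees=True),s["contact_force"],s["joint_pos"])
P,im=wcam()
h=cv2.cvtColor(im,cv2.COLOR_RGB2HSV)
m=((h[...,0]>6)&(h[...,0]<20)&(h[...,1]>190)&(h[...,2]>90)).astype(np.uint8)
n,l,st,ce=cv2.connectedComponentsWithStats(m)
for i in range(1,n):
    if st[i,4]>200:
        print(st[i],ce[i],[ (r,np.where(l[r]==i)[0][[0,-1]]) for r in range(st[i,1]+5,st[i,1]+st[i,3],20)])
print(proj(P,np.r_[p[:2],.183]),[proj(P,p+R.apply([dx,0,0])-[0,0,p[2]-.183]) for dx in(.038,-.038)])
```

```text
[0.44568357 0.27712979 0.25303143] [-1.64837566e+01 -2.97556810e-02  1.79995289e+02] [ 1.10570106 -0.52914095 -0.02492148] [ 4.14375114e-01 -1.93725772e-01  1.83413738e+00  1.34152312e-04
  1.50168954e+00  1.69746634e+00]
[ 316  152   80  135 2842] [332.12631949 218.99718508] [(157, array([317, 382])), (177, array([316, 332])), (197, array([316, 332])), (217, array([316, 331])), (237, array([316, 331])), (257, array([316, 331])), (277, array([316, 363]))]
[321.39945613 226.75751694] [array([321.42682614, 163.85076759]), array([321.37483098, 283.35553679])]
```

Call:
play_rows([
  [2, 1.4, 10, 0, 0, 0],
  [0, 0, 20, 0, 0, 0],
  [0, 0, 25, 0, 0, 0],
  [0, 0, 17, 0, 0, 0],
  [0, 0, 7, 0, 0, 0],
])

```text
time: 16.87
tool_pos: [0.4465, 0.2751, 0.1701]
tool_rot: [0.001, 0.99, 0.142, -0.003]
contact_force: [-0.2, -0.8, -0.2]
gripper_width: 0.447
grasp_force: 0.0
```

Call:
play_rows([
  [0, 0, 0, 0, 0, 0],
  [0, 0, 0, 0, 0, 0],
  [0, 0, 0, 0, 0, 0],
  [0, 0, 0, 0, 0, 0],
  [0, 0, 0, 0, 0, 0],
], hand=0)

```text
time: 17.28
tool_pos: [0.4488, 0.2761, 0.1751]
tool_rot: [-0.0, 0.99, 0.142, 0.001]
contact_force: [0.5, 0.6, -2.0]
gripper_width: 0.089
grasp_force: 58.5
```

Run:
```python
from h import *
s,p,R=pose();print(p,R.as_euler('zyx',degrees=True),s["contact_force"],s["grasp_force"])
```

```text
[0.44884793 0.27609801 0.17512179] [-1.62719825e+01  8.14518436e-02 -1.79965259e+02] [ 0.5304827   0.59977667 -2.02015527] 58.451061844825745
```

Call:
play_rows([
  [-1.3, 4.9, 0, 0, 0, -1.5],
  [-2.5, 9.8, 0, 0, 0, -3],
  [-3.5, 14.7, 0, 0, 0, -4.5],
  [-3.5, 14.7, 0, 0, 0, -4.5],
  [-3.5, 14.7, 0, 0, 0, -4.5],
])

```text
time: 17.7
tool_pos: [0.4588, 0.2165, 0.1752]
tool_rot: [-0.001, 0.955, 0.297, 0.001]
contact_force: [2.6, 1.9, -3.1]
gripper_width: 0.089
grasp_force: 58.6
```

Call:
play_rows([
  [-3.5, 14.7, 0, 0, 0, -4.5],
  [-3.5, 14.7, 0, 0, 0, -4.5],
  [-3.5, 14.7, 0, 0, 0, -4.5],
  [-3.5, 14.7, 0, 0, 0, -4.5],
  [-3.5, 14.7, 0, 0, 0, -4.5],
])

```text
time: 18.12
tool_pos: [0.4962, 0.1512, 0.1751]
tool_rot: [-0.0, 0.879, 0.477, 0.001]
contact_force: [0.8, 2.3, -2.1]
gripper_width: 0.09
grasp_force: 58.7
```

Call:
play_rows([
  [-3.5, 14.7, 0, 0, 0, -4.5],
  [-3.5, 14.7, 0, 0, 0, -4.5],
  [-3.5, 14.7, 0, 0, 0, -4.5],
  [-3.5, 14.7, 0, 0, 0, -4.5],
  [-2.5, 9.8, 0, 0, 0, -3],
])

```text
time: 18.53
tool_pos: [0.5519, 0.1075, 0.1752]
tool_rot: [-0.0, 0.777, 0.629, 0.001]
contact_force: [-0.9, 1.6, -0.2]
gripper_width: 0.09
grasp_force: 59.0
```

Call:
play_rows([
  [-2.5, 9.8, 0, 0, 0, -3],
  [-2.5, 9.8, 0, 0, 0, -3],
  [-1.3, 4.9, 0, 0, 0, -1.5],
  [0, 0, 0, 0, 0, 0],
  [0, 0, 0, 0, 0, 0],
])

```text
time: 18.95
tool_pos: [0.5745, 0.0975, 0.1751]
tool_rot: [0.0, 0.736, 0.677, 0.001]
contact_force: [0.6, 1.0, 0.3]
gripper_width: 0.087
grasp_force: 59.1
```

Run:
```python
from h import *
s,p,R=pose();print(p,R.as_euler('zyx',degrees=True),s["contact_force"],s["grasp_force"])
print(R.inv().apply(np.array([.6102,.0891,.174])-p)*1e3)
```

```text
[0.57449602 0.09753782 0.17512586] [-8.52237490e+01  8.82893741e-02 -1.79978666e+02] [0.59220004 0.95316907 0.32274764] 59.07857537269592
[-5.43619531 36.2808333   1.17773694]
```

Call:
play_rows([
  [-2.5, 9.8, 0, 0, 0, -3],
  [-2.5, 9.8, 0, 0, 0, -3],
  [0, 0, 0, 0, 0, 0],
  [0, 0, 0, 0, 0, 0],
])

```text
time: 19.28
tool_pos: [0.5935, 0.0917, 0.1752]
tool_rot: [0.0, 0.7, 0.714, 0.001]
contact_force: [1.4, 3.0, 0.0]
gripper_width: 0.09
grasp_force: 59.4
```

Call:
play_rows([
  [0, 0, 0, 0, 0, 0],
  [0, 0, 0, 0, 0, 0],
  [0, 0, 0, 0, 0, 0],
], hand=24)

```text
time: 19.53
tool_pos: [0.5928, 0.0912, 0.1744]
tool_rot: [0.0, 0.7, 0.715, -0.0]
contact_force: [-0.8, -0.7, 0.7]
gripper_width: 0.279
grasp_force: 0.0
```

```bash
cat > st.py <<'E'
from h import *
s,p,R=pose();f=R.inv().apply(s["contact_force"])
print("to closed pose (tool mm):",(R.inv().apply(np.array([.6102,.0891,.174])-p)*1e3).round(1),"yaw left",(-97-R.as_euler('zyx',degrees=True)[0]).round(2),"F tool",f.round(1),"w",s["gripper_width"]*85.4)
E
python3 st.py
```

```text
to closed pose (tool mm): [-2.4 17.4  0.4] yaw left -5.77 F tool [-0.7 -0.8 -0.7] w 23.828114991579877
```

Call:
play_rows([
  [-0.7, 3, 0, 0, 0, -1],
  [-0.7, 3, 0, 0, 0, -1],
  [-0.5, 3, 0, 0, 0, -1],
  [-0.3, 3, 0, 0, 0, -1],
  [0, 0, 0, 0, 0, 0],
])

```text
time: 19.95
tool_pos: [0.6052, 0.0893, 0.1741]
tool_rot: [-0.0, 0.674, 0.739, -0.001]
contact_force: [-1.8, -1.8, 1.2]
gripper_width: 0.282
grasp_force: 1.2
```

Call:
play_rows([
  [0, 2, 0, 0, 0, -0.6],
  [0, 1, 0, 0, 0, -0.4],
  [0, 0, 0, 0, 0, 0],
])

```text
time: 20.2
tool_pos: [0.6059, 0.0893, 0.1739]
tool_rot: [-0.002, 0.667, 0.745, -0.003]
contact_force: [-11.1, -3.9, 6.1]
gripper_width: 0.281
grasp_force: 5.7
```

```bash
python3 st.py
```

```text
to closed pose (tool mm): [-0.7  4.3 -0.1] yaw left -0.72 F tool [ -2.7 -11.5  -6. ] w 23.98932505641595
```

Call:
play_rows([
  [0, 1, 0, 0, 0, -0.2],
  [0, 1, 0, 0, 0, -0.2],
  [0, 0, 0, 0, 0, 0],
])

```text
time: 20.45
tool_pos: [0.607, 0.0892, 0.1739]
tool_rot: [-0.003, 0.665, 0.747, -0.004]
contact_force: [-16.0, -5.1, 7.8]
gripper_width: 0.28
grasp_force: 7.4
```

```bash
python3 st.py
```

```text
to closed pose (tool mm): [-0.5  3.2 -0.1] yaw left -0.33 F tool [ -3.2 -16.6  -7.6] w 23.923522028411504
```

Call:
play_rows([
  [0, 1, 0, 0, 0, 0],
  [0, 0, 0, 0, 0, 0],
])

```text
time: 20.62
tool_pos: [0.6077, 0.089, 0.1739]
tool_rot: [-0.003, 0.665, 0.747, -0.005]
contact_force: [-15.1, -4.3, 8.5]
gripper_width: 0.279
grasp_force: 8.0
```

Call:
play_rows([
  [0, 1, 0, 0, 0, 0],
  [0, 0, 0, 0, 0, 0],
])

```text
time: 20.78
tool_pos: [0.6086, 0.0888, 0.1738]
tool_rot: [-0.003, 0.665, 0.747, -0.005]
contact_force: [-15.5, -6.2, 8.1]
gripper_width: 0.281
grasp_force: 8.2
```

```bash
python3 st.py
```

```text
to closed pose (tool mm): [ 0.1  1.6 -0.2] yaw left -0.34 F tool [ -4.4 -16.2  -7.9] w 24.028106246902336
```

Force has levelled off at about 16 N, which is the catch's plateau. I'll keep going in 1 mm steps.

Call:
play_rows([
  [-0.3, 1, 0, 0, 0, -0.1],
  [-0.2, 1, 0, 0, 0, -0.1],
  [0, 0, 0, 0, 0, 0],
])

```text
time: 21.03
tool_pos: [0.6113, 0.0883, 0.1739]
tool_rot: [-0.002, 0.664, 0.748, -0.005]
contact_force: [-13.2, -7.1, 6.5]
gripper_width: 0.281
grasp_force: 6.8
```

Call:
play_rows([
  [0, 1, 0, 0, 0, 0],
  [0, 0, 0, 0, 0, 0],
])

```text
time: 21.2
tool_pos: [0.6131, 0.0883, 0.1738]
tool_rot: [-0.001, 0.664, 0.748, -0.004]
contact_force: [-8.4, -6.6, 3.0]
gripper_width: 0.28
grasp_force: 4.6
```

```bash
python3 st.py
```

```text
to closed pose (tool mm): [ 1.1 -2.8 -0.2] yaw left -0.15 F tool [-5.5 -9.1 -3. ] w 23.945652739144503
```

Call:
play_rows([
  [-0.5, 0.7, 0, 0, 0, 0],
  [0, 0, 0, 0, 0, 0],
])

```text
time: 21.37
tool_pos: [0.6152, 0.0887, 0.1737]
tool_rot: [-0.0, 0.664, 0.748, -0.002]
contact_force: [-1.8, -1.9, -0.5]
gripper_width: 0.278
grasp_force: 1.3
```

Call:
play_rows([
  [-0.5, 0.5, 0, 0, 0, 0],
  [0, 0, 0, 0, 0, 0],
])

```text
time: 21.53
tool_pos: [0.6171, 0.0895, 0.1744]
tool_rot: [0.0, 0.664, 0.748, 0.001]
contact_force: [0.6, 0.6, -0.2]
gripper_width: 0.28
grasp_force: 0.0
```

```bash
python3 st.py
```

```text
to closed pose (tool mm): [ 0.4 -6.9  0.4] yaw left -0.14 F tool [0.6 0.7 0.3] w 23.95464933407028
```

Force has dropped to zero, so the roller has pulled the door home. I'll centre the fingers clear of the bar, lift and verify.

Call:
play_rows([
  [0, -3, 0, 0, 0, 0],
  [0, -3, 0, 0, 0, 0],
  [0, 0, 0, 0, 0, 0],
  [0, 0, 0, 0, 0, 0],
])

```text
time: 21.87
tool_pos: [0.6105, 0.0888, 0.1744]
tool_rot: [0.0, 0.663, 0.748, 0.0]
contact_force: [-0.2, -0.3, -0.4]
gripper_width: 0.284
grasp_force: 0.0
```

Call:
play_rows([
  [0, 0, -8, 0, 0, 0],
  [0, 0, -15, 0, 0, 0],
  [0, 0, -20, 0, 0, 0],
  [0, 0, -20, 0, 0, 0],
  [0, 0, -9, 0, 0, 0],
])

```text
time: 22.28
tool_pos: [0.612, 0.0888, 0.2504]
tool_rot: [0.002, 0.663, 0.748, 0.002]
contact_force: [1.4, 0.0, 0.4]
gripper_width: 0.282
grasp_force: 0.0
```

Call:
play_rows([
  [0, 0, 0, 0, 0, 0],
  [0, 0, 0, 0, 0, 0],
  [0, 0, 0, 0, 0, 0],
  [0, 0, 0, 0, 0, 0],
])

```text
time: 22.62
tool_pos: [0.6098, 0.0887, 0.2444]
tool_rot: [-0.001, 0.664, 0.748, -0.001]
contact_force: [0.7, -0.3, -0.2]
gripper_width: 0.282
grasp_force: 0.0
```

Run:
```python
from h import *
s,p,R=pose();print(p,s["contact_force"])
P,im=wcam()
h=cv2.cvtColor(im,cv2.COLOR_RGB2HSV)
m=((h[...,0]>6)&(h[...,0]<20)&(h[...,1]>190)&(h[...,2]>90)).astype(np.uint8)
n,l,st,ce=cv2.connectedComponentsWithStats(m)
for i in range(1,n):
    if st[i,4]>800 and abs(ce[i][0]-320)<80:
        print(st[i],ce[i])
        for r in range(st[i,1]+20,st[i,1]+st[i,3]-10,20):
            c=np.where(l[r]==i)[0][[0,-1]].mean(); X=np.r_[atz(P,(c,r),.18),.18]
            d=X-np.array([.6096,.088,.18]);print(r,c,X.round(4),"normal offset mm",(d@np.array([.9925,.122,0])*1e3).round(2))
c=cams();np.savez("end.npz",**{k:v[1] for k,v in c.items()})
a,b=c["scene"][1],c["side"][1]
cv2.imwrite("pics/end.png",np.hstack([cv2.resize(i[:,:,::-1],(400,250)) for i in(a,b)]))
```

```text
[0.60978046 0.08866773 0.24435415] [ 0.65103747 -0.27451544 -0.2497664 ]
[ 313  160   74  139 2825] [327.45522124 223.14831858]
180 321.5 [0.6057 0.1194 0.18  ] normal offset mm -0.03
200 322.0 [0.6074 0.1079 0.18  ] normal offset mm 0.23
220 321.5 [0.6085 0.0959 0.18  ] normal offset mm -0.08
240 321.5 [0.61   0.0836 0.18  ] normal offset mm -0.11
260 321.5 [0.6116 0.0707 0.18  ] normal offset mm -0.13
280 321.5 [0.6132 0.0574 0.18  ] normal offset mm -0.16
```

View pics/end.png

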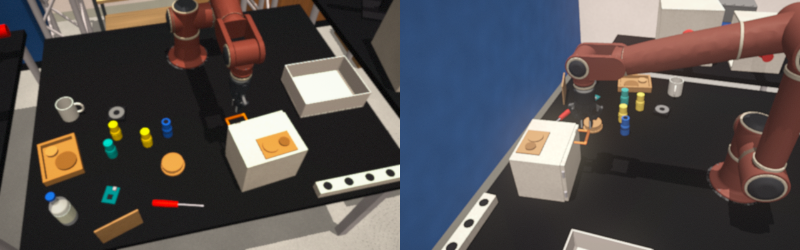

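The door is back at its original shut position to within 0.2 mm, the other objects are untouched, and the arm is clear.

```bash
python3 -c "
from plant import manip
print(manip.job_done())"
```

```text
the job is handed in; nothing more can be done
None
```

I handed the job in: the red plug stood upright in the blue bin when last seen before closing, and the door is back within 0.2 mm of its original shut position, pushed through the catch at about 17 N. The blue plug and spool were not touched.

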